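Fit the four-hole cover onto the housing studs

TASK

Pick up the round black cover by the rib on its top and fit it on the housing that stands in its jig: rest it lightly on the four studs, turn it until all four holes line up, and slide it down over the studs until it lies fully home and flat. Keep hold of it until it is home, do not force it or let it drop, then let go and leave the other things on the bench where they are.

Things in the scene. Friction and masses are not known exactly. Their poses are not given: they have to be found in the camera images.
- cover: Loose flat round black cover, 126 mm across, 8 mm thick, about 0.3 kg, lying rib upwards. Origin: centre of its underside, z up. Four 9 mm through holes on a circle of 50 mm radius, at 45, 135, 225 and 315 degrees from its x, so any quarter turn fits alike. A low step 60 mm across reaches 12 mm above the origin.
- cover_rib (a point): Where to grip the cover: middle of the straight upright rib on its centre, 30 mm above the underside, axes as the cover. The rib is 70 mm long (x), 18 mm thick (y, grip across this) and its top is 48 mm above the underside.
- housing: Round black housing, 128 mm across, fixed on a square plate 150 mm wide, 12 mm thick, fixed to the bench. Origin: at bench height on its axis; x, y along the plate's sides, z up. On it lies a dark steel ring with four studs at 45, 135, 225 and 315 degrees, but the whole ring is turned about the axis by an angle this pose does not show, up to 0.6 rad either way: see or feel it.
- housing_seat (a point): Centre of the stud ring's flat top face, on the housing's axis, 58 mm above the bench, axes as the housing. The cover's underside must end flat on it. The ring (120 mm across) is clamped hard and does not turn under the cover.
- stud_tips (a point): Point on the housing's axis level with the tips of the four upright bright metal studs, 22 mm above the ring, 80 mm above the bench. The studs are 6 mm thick, on a circle of 50 mm radius about this axis; their last 5 mm taper to 3 mm thick. A cover that does not line up rests on these tips.
- screw_tray: Bystander: a grey open tray of screws, 90 x 150 x 45 mm, origin at the centre of its underside.
- screw_dish: Bystander: a pale round dish of dark screws, 88 mm across, 35 mm high, origin at the centre of its underside.
- small_motor: Bystander: a small upright blue motor, 44 mm across, 75 mm high, origin at the centre of its underside.
Mind the look-alikes: they are no part of the job. What is shaped like the housing but green or pink is not meant.

How it is judged:
On the way, in this order (a step that is already met when the one before it is completed fails the run):
1. The cover is lifted off the bench, held by the fingers (height (world z) of cover above 0.04 m and contact force between cover and the fingers above 1 N), for 0.2 s.
2. The cover is down over all four studs, home on the stud ring, with the fingers still on it (z of cover in the frame of housing_seat between -0.003 and 0.003 m and horizontal distance between cover and housing_seat below 0.006 m and angle between cover's own z axis and vertical below 0.04 rad and contact force between cover and the fingers above 1 N), for 0.1 s.
At the end, for the whole second after the job is handed in: The cover lies at rest on the stud ring with all four studs through its holes: underside within 3 mm of the ring's top face, centre within 6 mm of the housing's axis, tilted by less than 0.04 rad, and let go (z of cover in the frame of housing_seat between -0.003 and 0.003 m and horizontal distance between cover and housing_seat below 0.006 m and angle between cover's own z axis and vertical below 0.04 rad and linear speed of cover below 0.02 m/s and contact force between cover and the fingers below 0.1 N); the robot touches nothing.
It fails at once if The cover is pressed or dropped on the housing or its studs with more than 60 N (contact force between cover and housing above 60 N).
It fails at once if The screw tray is pushed more than 25 mm from its place or tipped over (distance of screw_tray from where it was at the start of the episode above 0.025 m or angle between screw_tray's own z axis and vertical above 0.5 rad).
It fails at once if The screw dish is pushed more than 25 mm from its place or tipped over (distance of screw_dish from where it was at the start of the episode above 0.025 m or angle between screw_dish's own z axis and vertical above 0.5 rad).
It fails at once if The small motor is pushed more than 25 mm from its place or tipped over (distance of small_motor from where it was at the start of the episode above 0.025 m or angle between small_motor's own z axis and vertical above 0.5 rad).
It also fails if it takes over 64 s, if anything falls off the work surface, if the arm or the gripper's body presses on something with over 40 N, if the wrist force passes 120 N, or if a joint passes its speed limit or range.

ROBOT

A 7-joint arm with a two-finger parallel gripper is mounted at the origin on the work surface. World frame = base frame: x ahead of the robot, y to its left, z up, the work surface at z = 0. Lengths are in m, angles in rad, forces in N, time in s.
With the tool pointing down it reaches from about 0.425 to 0.875 m from the base axis. Payload 4.7 kg.
Tool frame: the origin (TCP) lies at the very end of the fingers, on their centre line; the grasp point (between the pads) lies 19 mm behind it; z points along the fingers, y is the line along which they close (so a half turn about z gives the same grasp; the last joint's range is limited). The gripper opens to 87 mm and grips with 3 to 60 N. Pads are 19 mm wide; open, the fingers measure 117 mm over their backs; the gripper's body (75 mm by 190 mm) begins 51 mm behind the grasp point.
Start: joints at [-1.163, 0.321, -0.07, 1.45, 0.023, 1.371, -0.057], TCP at [0.249, 0.6, 0.223] pointing down, gripper open.
Joint ranges: [-2.86, 2.86], [-0.3, 2.09], [-1.38, 1.24], [0.06, 2.45], [-1.56, 4.7], [0.09, 2.05], [-2.69, 2.69]. Speed limits (rad/s): [2.57, 2.57, 3.14, 3.14, 3.14, 3.14, 3.14].

INTERFACE

Orientations are given as a rotation vector (axis times angle).
In Python, from bench import ctrl gives the robot as it stands.
- The arm moves only by the tool jog_arm, never from a script. Its argument "commands" is a list of rows, each a list of 7 numbers: the opening, from 0 (shut) to 1 (fully open), then the shift along the world's x, y, z scaled (see below), then the turn, a rotation vector about the world's x, y, z scaled (see below). A call has exactly 5 rows; each row is the pose to reach, as a shift and turn from the pose commanded when the call began; what a row does not reach only later rows make up. The controller multiplies each number of a shift by 0.5 m and each number of a turn by 30 degrees. A row lasts 1/12 s, in which the tool goes at most 41.7 mm and 7.16 degrees, less where a joint would pass 70% of its speed; a pose out of reach is approached as far as the arm can. A call with a number of a shift or a turn outside -1 to 1 is refused whole. A call with a gripper value outside its range is refused whole. The fingers move at their own pace and stop on an object; "grip_force" is the grip in N (left out, the last holds). Time passes only in rows, so rows that repeat a pose let the fingers close, or fill a call up. It gives the time, the measured TCP pose, the force, the opening and the grip force at its end, in the units of the state.
- ctrl.get_state(): the state, without advancing time (a new reading comes with each control period).
- ctrl.get_image(name): name is "scene" or "top" or "wrist"; returns a dict with "frame" (384x512x3 uint8, red, green, blue), "vfov" (degrees; the focal length in pixels is half the picture's height over the tangent of half this angle, whatever the lens; pixels are square), "cx", "cy" (the principal point, pixels), "camera_from_world" (4x4, takes a point from world to camera coordinates); the wrist camera has in their place "mount" (4x4, takes a point from camera to tool coordinates, whose origin is the TCP and whose axes are the flange's). Camera axes: x right, y down, z forward; pixel columns grow to the right and rows downward; lengths in m; the calibration is good to about 2 mm. A picture is of the moment at which its call begins: read the wrist's pose just before it. There is no depth.
- ctrl.close_job(): hands the job in; it is judged then, once.
The state is a dict: "time": time; "joint_positions": joint angles; "qd": joint speeds; "joint_torque": joint torques, N m; "position": TCP position; "tool_rot": TCP orientation; "ft_force": force on the tool from outside, world axes, zero at the start; "torque": the same for the moment, N m; "grip_width": opening from 0.0 (shut) to 1.0 (fully open); "grip_force": force on a finger pad.
Only numpy, scipy, OpenCV 4.12 (cv2) and the standard library are available. Lean on these libraries where they do the work, as an engineer would, in place of code of your own. Each camera call takes 0.05 s, during which the arm holds its last target. There are 200 camera calls.

## Working session

There is one attempt and no reset: what is moved stays moved. The work goes in short steps, Python scripts to look and compute and a tool call to move; the robot and the scene stay as the last step left them, time stands still between calls to the robot, and variables do not carry over. Pictures are saved under pics/ and viewed, at most 10 in all, crops included, and the job is handed in when it is done.

Besides the shell and the picture viewer there is one more tool, called after "Call:" as a command line: name --pt "numbers of a row" for each row, then --argument value for the rest. jog_arm: Moves the arm, as the interface text tells. Shifts and turns lie within -1 to 1; 1 stands for 0.5 m of shift or 30 degrees of turn. Its arguments: {"type":"object","properties":{"commands":{"type":"array","items":{"type":"array","items":{"type":"number","minimum":-1,"maximum":1}}},"grip_force":{"type":"number"}},"required":["commands"]}

```bash
mkdir -p pics; ls; cat > h.py <<'E'
import numpy as np,cv2
from bench import ctrl
def K(im):
    f=im["frame"].shape[0]/2/np.tan(np.radians(im["vfov"])/2); return f,im["cx"],im["cy"]
def save(im,p): cv2.imwrite(p,cv2.cvtColor(im["frame"],cv2.COLOR_RGB2BGR))
def ray(im,uv,T=None):
    # T: world_from_camera
    if T is None: T=np.linalg.inv(im["camera_from_world"])
    f,cx,cy=K(im); d=T[:3,:3]@np.array([(uv[0]-cx)/f,(uv[1]-cy)/f,1]); return T[:3,3],d
def onz(im,uv,z,T=None):
    o,d=ray(im,uv,T); return o+d*(z-o[2])/d[2]
def proj(im,p,T=None):
    M=im["camera_from_world"] if T is None else np.linalg.inv(T)
    c=M[:3,:3]@np.array(p)+M[:3,3]; f,cx,cy=K(im); return np.array([cx+f*c[0]/c[2],cy+f*c[1]/c[2]])
def wristT(im,s):
    T=np.eye(4);T[:3,:3]=cv2.Rodrigues(np.array(s["tool_rot"],float))[0];T[:3,3]=s["position"];return T@im["mount"]
E
python3 - <<'E'
from h import *
s=ctrl.get_state();print(s)
for n in("scene","top","wrist"):
    im=ctrl.get_image(n);save(im,f"pics/{n}0.png");np.save(f"{n}0.npy",im,allow_pickle=True)
    print(n,K(im),im.get("mount"),[k for k in im])
    if n!="wrist":print(np.linalg.inv(im["camera_from_world"])[:3,3])
a=cv2.imread("pics/scene0.png");b=cv2.imread("pics/top0.png")
E
```

```text
pics
{'time': 0.0, 'joint_positions': array([-1.16288308,  0.32183234, -0.07008468,  1.45165852,  0.02262844,
        1.37078906, -0.05689688]), 'qd': array([ 0.00119094,  0.00096921,  0.00150691,  0.00169354,  0.00250242,
        0.00202577, -0.0005961 ]), 'joint_torque': array([ 1.02224032e-03, -4.91298151e+01, -4.03768541e-01, -3.12523162e+01,
       -6.40287506e-02,  4.41648276e-02,  2.24713913e-04]), 'position': array([0.24925993, 0.59971893, 0.22146372]), 'tool_rot': array([-6.14501856e-01, -3.08065287e+00,  2.95910460e-03]), 'ft_force': array([ 0.7296122 ,  0.52260594, -0.44289075]), 'torque': array([ 0.04743302,  0.03921282, -0.00024094]), 'grip_force': 0.0, 'grip_width': 0.9979637324450222}
scene (np.float64(365.6796844717986), 260.3004320436852, 189.6020143222223) None ['frame', 'vfov', 'cx', 'cy', 'camera_from_world']
[1.35960435 0.3966382  0.72522879]
top (np.float64(347.7009094562731), 254.38799645055838, 189.05600699977077) None ['frame', 'vfov', 'cx', 'cy', 'camera_from_world']
[0.37920814 0.01247848 1.30723398]
wrist (np.float64(308.3156136412319), 250.9874906983865, 187.41703410058142) [[ 1.15048451e-03 -9.59400400e-01 -2.82045295e-01  7.75110146e-02]
 [ 9.99999316e-01  1.04424247e-03  5.26997179e-04 -6.09885979e-04]
 [-2.11077629e-04 -2.82045708e-01  9.59400945e-01 -1.61962930e-01]
 [ 0.00000000e+00  0.00000000e+00  0.00000000e+00  1.00000000e+00]] ['frame', 'vfov', 'cx', 'cy', 'mount']
```

View pics/top0.png

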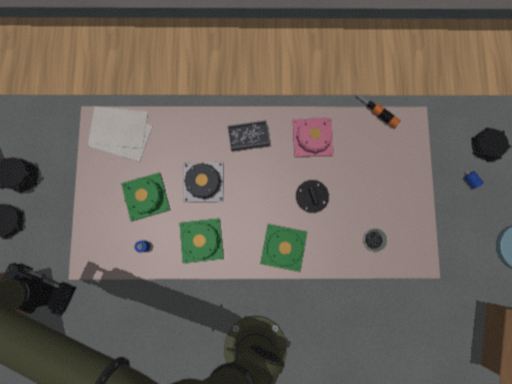

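View pics/scene0.png

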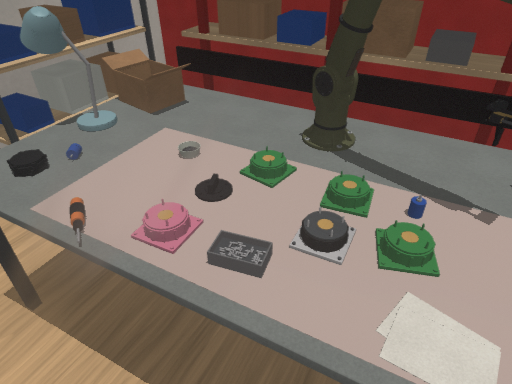

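The top picture shows the cover at about (312,196) and the black housing on a grey plate at (204,181). The scene picture shows the cover at (214,188) and the housing at (325,232).

```bash
python3 - <<'E'
from h import *
im=np.load("top0.npy",allow_pickle=True).item()
g=cv2.cvtColor(im["frame"],cv2.COLOR_RGB2GRAY)
for n,(u,v),z in(("cover",(312,196),.008),("hous",(204,181),.058)):
    m=np.zeros_like(g);r=26;m[v-r:v+r,u-r:u+r]=(g[v-r:v+r,u-r:u+r]<85)*255
    m=cv2.morphologyEx(m,cv2.MORPH_CLOSE,np.ones((5,5)))
    c=max(cv2.findContours(m,0,1)[0],key=cv2.contourArea);e=cv2.fitEllipse(cv2.convexHull(c));print(n,e)
    p=onz(im,e[0],z);q=onz(im,(e[0][0]+e[1][0]/2,e[0][1]),z);print(p,np.linalg.norm(p-q)*2,np.hypot(*p[:2]))
g2=cv2.cvtColor(im["frame"],cv2.COLOR_RGB2BGR)
cv2.imwrite("pics/c1.png",np.hstack([cv2.resize(g2[v-28:v+28,u-28:u+28],(392,392),interpolation=cv2.INTER_CUBIC) for u,v in((312,196),(204,181))]))
E
```

```text
cover ((311.98651123046875, 195.98524475097656), (32.21002960205078, 33.14474105834961), 121.80081939697266)
[ 0.54198236 -0.21746728  0.008     ] 0.12172300204803989 0.5839836409006747
hous ((202.728515625, 180.8472137451172), (34.58351516723633, 36.09430694580078), 119.0515365600586)
[0.59221084 0.18802484 0.058     ] 0.12572206862828267 0.6213429107404245
```

View pics/c1.png

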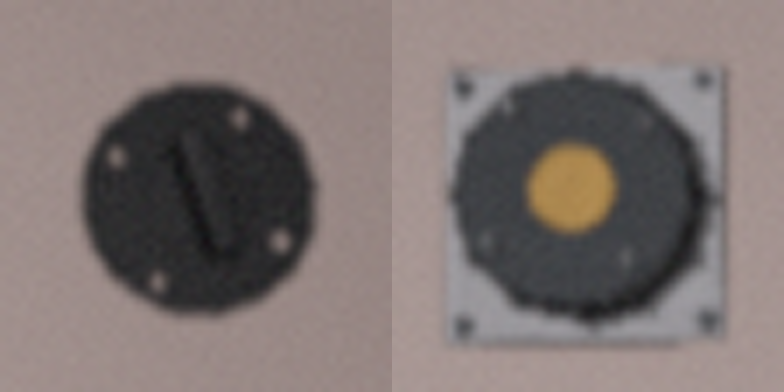

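The cover is at (0.542, -0.217) with its rib about 18° from world x, and its diameter measures 122 mm. The housing is at (0.592, 0.188). I'll go over the housing with the wrist camera first, then to the cover.

Call:
jog_arm --pt "1 0.05 -0.06 0 0 0 0.13" --pt "1 0.1 -0.12 0 0 0 0.27" --pt "1 0.15 -0.18 0 0 0 0.4" --pt "1 0.2 -0.24 0 0 0 0.53" --pt "1 0.25 -0.3 0 0 0 0.67"

```text
time: 0.57
position: [0.3752, 0.4485, 0.2223]
tool_rot: [-0.062, -3.141, 0.0]
ft_force: [1.0, 0.4, -0.1]
grip_width: 0.994
grip_force: 0.0
```

Call:
jog_arm --pt "1 0.05 -0.06 0 0 0 0.13" --pt "1 0.1 -0.12 0 0 0 0.27" --pt "1 0.15 -0.18 -0.03 0 0 0.4" --pt "1 0.2 -0.24 -0.06 0 0 0.53" --pt "1 0.25 -0.3 -0.08 0 0 0.67"

```text
time: 0.98
position: [0.4998, 0.2984, 0.1814]
tool_rot: [0.487, -3.103, 0.0]
ft_force: [0.6, -0.3, 0.0]
grip_width: 1.001
grip_force: 0.0
```

Call:
jog_arm --pt "1 0.05 -0.06 -0.02 0 0 0" --pt "1 0.1 -0.12 -0.04 0 0 0" --pt "1 0.15 -0.18 -0.05 0 0 0" --pt "1 0.186 -0.224 -0.05 0 0 0" --pt "1 0.186 -0.224 -0.05 0 0 0"

```text
time: 1.4
position: [0.5962, 0.1793, 0.1567]
tool_rot: [-0.465, 3.106, -0.008]
ft_force: [-0.1, -0.8, 0.4]
grip_width: 0.999
grip_force: 0.0
```

```bash
python3 - <<'E'
from h import *
s=ctrl.get_state();im=ctrl.get_image("wrist");save(im,"pics/w1.png");im["s"]=s;np.save("w1.npy",im,allow_pickle=True)
print(s["time"],s["position"],s["tool_rot"],s["joint_positions"],s["qd"])
T=wristT(im,s);print(proj(im,[.592,.188,.08],T),T[:3,3])
E
```

```text
1.4 [0.59620515 0.17926925 0.15669577] [-0.46489826  3.10639406 -0.00846856] [-0.49552352  0.30071648  0.19137136  1.61667752 -0.05406266  1.23012915
  1.57345764] [-0.04660701 -0.03035095 -0.06486556  0.02218044 -0.03651662  0.01879881
 -0.06340148]
[263.65486555 194.81783922] [0.5216358  0.15695892 0.31867391]
```

View pics/w1.png

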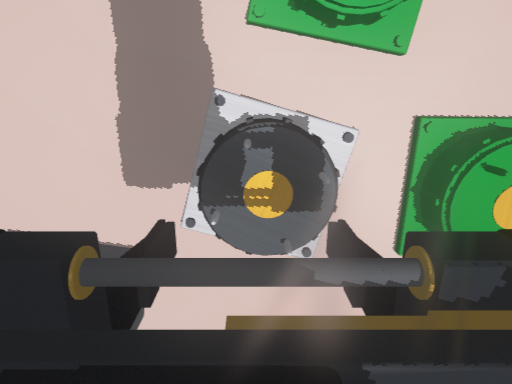

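The wrist picture shows the housing at about (267,187), with studs near (248,143), (325,178), (213,214) and (286,245). I'll enlarge it for the tips.

```bash
python3 - <<'E'
from h import *
im=np.load("w1.npy",allow_pickle=True).item();g=cv2.cvtColor(im["frame"],cv2.COLOR_RGB2BGR)[105:265,180:355]
g=cv2.resize(g,None,fx=3.4,fy=3.4,interpolation=cv2.INTER_CUBIC);cv2.imwrite("pics/w1c.png",np.clip(g.astype(float)*1.8,0,255))
E
```

```text
[ WARN:0@0.322] global loadsave.cpp:1063 imwrite_ Unsupported depth image for selected encoder is fallbacked to CV_8U.
```

View pics/w1c.png

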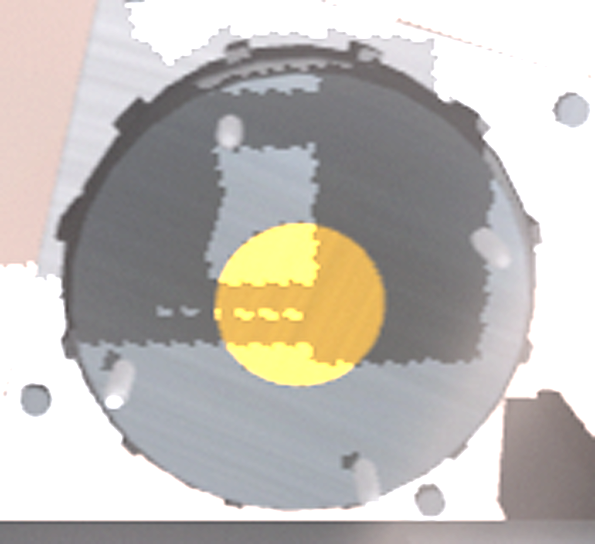

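The tips in the crop, which lie away from the nadir, are at (229,140), (500,257), (114,401) and (370,494).

```bash
python3 - <<'E'
from h import *
im=np.load("w1.npy",allow_pickle=True).item();T=wristT(im,im["s"])
def fit(c,z,o=(180,105),k=3.4):
    P=np.array([onz(im,(o[0]+(u+.5)/k-.5,o[1]+(v+.5)/k-.5),z,T)[:2] for u,v in c])
    m=P.mean(0);d=P-m;a=np.arctan2(d[:,1],d[:,0]);print("ctr",m,"r",np.hypot(*d.T),"ang",np.degrees(a))
    print("axis phase mod90 (deg, of x)",np.degrees(np.angle(np.mean(np.exp(4j*a))*np.exp(-1j*np.pi))/4))
fit([(229,140),(500,257),(114,401),(370,494)],.08)
fit([(231,120),(478,236),(122,365),(359,462)],.058)
h=cv2.cvtColor(im["frame"],cv2.COLOR_RGB2HSV)
m=cv2.inRange(h,(10,120,60),(35,255,255))[120:245,200:340];M=cv2.moments(m);print("disc",onz(im,(200+M["m10"]/M["m00"],120+M["m01"]/M["m00"]),.058,T))
E
```

```text
ctr [0.59596087 0.19363363] r [0.04863322 0.04939429 0.0498573  0.0475178 ] ang [-141.68554841  128.18526101  -50.52913946   38.86065406]
axis phase mod90 (deg, of x) -6.292242834602525
ctr [0.595988   0.19325988] r [0.04989342 0.04908001 0.04967745 0.04936238] ang [-142.82775236  127.77782364  -51.61285514   37.85595272]
axis phase mod90 (deg, of x) -7.201699458769795
disc [0.59671011 0.1940693  0.058     ]
```

Call:
jog_arm --pt "1 -0.01 -0.08 0 0 0 0" --pt "1 -0.02 -0.16 0 0 0 0" --pt "1 -0.03 -0.24 0 0 0 0" --pt "1 -0.04 -0.32 0 0 0 0" --pt "1 -0.05 -0.4 0 0 0 0"

```text
time: 1.87
position: [0.5666, -0.0117, 0.1576]
tool_rot: [-0.486, 3.104, 0.002]
ft_force: [0.7, -0.1, -1.0]
grip_width: 1.0
grip_force: 0.0
```

Call:
jog_arm --pt "1 -0.01 -0.08 0 0 0 0" --pt "1 -0.02 -0.16 0 0 0 0" --pt "1 -0.03 -0.24 0 0 0 0" --pt "1 -0.04 -0.32 0 0 0 0" --pt "1 -0.05 -0.41 0 0 0 0"

```text
time: 2.28
position: [0.5427, -0.2128, 0.1577]
tool_rot: [-0.486, 3.103, 0.002]
ft_force: [0.7, -1.0, -0.2]
grip_width: 1.001
grip_force: 0.0
```

Call:
jog_arm --pt "1 0 0 0 0 0 0" --pt "1 0 0 0 0 0 0" --pt "1 0 0 0 0 0 0" --pt "1 0 0 0 0 0 0" --pt "1 0 0 0 0 0 0"

```text
time: 2.7
position: [0.5435, -0.2106, 0.1574]
tool_rot: [-0.487, 3.103, 0.002]
ft_force: [-0.1, 0.3, 0.3]
grip_width: 1.001
grip_force: 0.0
```

```bash
python3 - <<'E'
from h import *
s=ctrl.get_state();im=ctrl.get_image("wrist");im["s"]=s;np.save("w2.npy",im,allow_pickle=True)
print(s["time"],s["position"],s["tool_rot"],s["joint_positions"],abs(s["qd"]).max(),s["ft_force"])
T=wristT(im,s);u,v=proj(im,[.542,-.217,.008],T).astype(int);print(u,v)
a=max(0,v-90);b=max(0,u-100);print("crop",b,a)
g=cv2.resize(cv2.cvtColor(im["frame"],cv2.COLOR_RGB2BGR)[a:a+180,b:b+200],None,fx=3,fy=3,interpolation=cv2.INTER_CUBIC)
cv2.imwrite("pics/w2c.png",cv2.convertScaleAbs(g,alpha=1.8))
E
```

```text
2.7 [ 0.54351339 -0.21062466  0.15744695] [-4.87466118e-01  3.10340064e+00  1.62469710e-03] [-0.04791456  0.22796579  0.42963484  1.72315955 -0.10171371  1.21267119
  2.29007789] 0.00696286711518963 [-0.09989896  0.25963913  0.32846134]
245 171
crop 145 81
```

View pics/w2c.png

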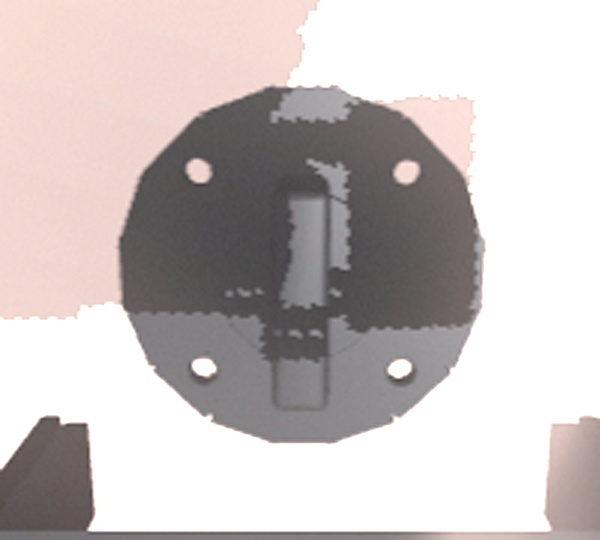

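The rib stands upright in the crop, with holes at (198,170), (407,171), (203,368) and (400,369).

```bash
cat >> h.py <<'E'
def fit(im,c,z,o,k):
    T=wristT(im,im["s"])
    P=np.array([onz(im,(o[0]+(u+.5)/k-.5,o[1]+(v+.5)/k-.5),z,T)[:2] for u,v in c])
    m=P.mean(0);d=P-m;a=np.arctan2(d[:,1],d[:,0])
    R=cv2.Rodrigues(im["s"]["tool_rot"])[0]
    print("ctr",m,"r",np.hypot(*d.T).round(4),"phase",np.degrees(np.angle(np.mean(np.exp(4j*a))*np.exp(-1j*np.pi))/4),"tool-x ang",np.degrees(np.arctan2(R[1,0],R[0,0])),"minus tcp",m-im["s"]["position"][:2])
E
python3 - <<'E'
from h import *
im=np.load("w2.npy",allow_pickle=True).item()
fit(im,[(198,170),(407,171),(203,368),(400,369)],.004,(145,81),3)
E
```

```text
ctr [ 0.54301878 -0.21716621] r [0.0501 0.0503 0.0504 0.0502] phase 17.47819662071496 tool-x ang -162.14643627547005 minus tcp [-0.00049461 -0.00654155]
```

Call:
jog_arm --pt "1 -0.001 -0.013 -0.04 0 0 0" --pt "1 -0.001 -0.013 -0.08 0 0 0" --pt "1 -0.001 -0.013 -0.12 0 0 0" --pt "1 -0.001 -0.013 -0.16 0 0 0" --pt "1 -0.001 -0.013 -0.16 0 0 0"

```text
time: 3.17
position: [0.5398, -0.2172, 0.0735]
tool_rot: [0.484, -3.097, -0.005]
ft_force: [-0.6, 0.4, -1.0]
grip_width: 1.001
grip_force: 0.0
```

Call:
jog_arm --pt "1 0 0 -0.03 0 0 0" --pt "1 0 0 -0.06 0 0 0" --pt "1 0 0 -0.09 0 0 0" --pt "1 0 0 -0.11 0 0 0" --pt "1 0 0 -0.11 0 0 0"

```text
time: 3.58
position: [0.5414, -0.2185, 0.0212]
tool_rot: [0.483, -3.101, -0.002]
ft_force: [0.4, 0.9, -0.3]
grip_width: 1.0
grip_force: 0.0
```

Call:
jog_arm --pt "1 0.002 0.002 -0.004 0 0 0" --pt "1 0.002 0.002 -0.007 0 0 0" --pt "1 0.002 0.002 -0.007 0 0 0" --pt "1 0.002 0.002 -0.007 0 0 0" --pt "1 0.002 0.002 -0.007 0 0 0"

```text
time: 4.0
position: [0.5438, -0.2188, 0.0197]
tool_rot: [-0.481, 3.103, -0.0]
ft_force: [-0.2, -0.3, 0.6]
grip_width: 0.995
grip_force: 0.0
```

Call:
jog_arm --pt "0.15 0 0 0 0 0 0" --pt "0.15 0 0 0 0 0 0" --pt "0 0 0 0 0 0 0" --pt "0 0 0 0 0 0 0" --pt "0 0 0 0 0 0 0" --grip_force 25

```text
time: 4.42
position: [0.5433, -0.2187, 0.0191]
tool_rot: [-0.482, 3.104, 0.0]
ft_force: [-1.3, -0.5, 0.7]
grip_width: 0.708
grip_force: 0.0
```

Call:
jog_arm --pt "0 0 0 0 0 0 0" --pt "0 0 0 0 0 0 0" --pt "0 0 0 0 0 0 0" --pt "0 0 0 0 0 0 0" --pt "0 0 0 0 0 0 0"

```text
time: 4.83
position: [0.5434, -0.2187, 0.0191]
tool_rot: [-0.482, 3.104, 0.0]
ft_force: [0.1, 0.3, -1.2]
grip_width: 0.329
grip_force: 0.0
```

Call:
jog_arm --pt "0 0 0 -0.002 0 0 0" --pt "0 0 0 -0.002 0 0 0" --pt "0 0 0 -0.002 0 0 0" --pt "0 0 0 -0.002 0 0 0" --pt "0 0 0 -0.002 0 0 0" --grip_force 40

```text
time: 5.25
position: [0.5432, -0.218, 0.018]
tool_rot: [0.482, -3.104, -0.002]
ft_force: [-0.4, 3.0, 0.4]
grip_width: 0.204
grip_force: 40.0
```

Call:
jog_arm --pt "0 0 0 0 0 0 0" --pt "0 0 0 0 0 0 0" --pt "0 0 0 0 0 0 0" --pt "0 0 0 0 0 0 0" --pt "0 0 0 0 0 0 0"

```text
time: 5.67
position: [0.5434, -0.2189, 0.018]
tool_rot: [-0.481, 3.104, -0.0]
ft_force: [1.0, 1.1, -1.1]
grip_width: 0.206
grip_force: 40.0
```

Call:
jog_arm --pt "0 0 0 0.02 0 0 0" --pt "0 0 0 0.06 0 0 0" --pt "0 0 0 0.12 0 0 0" --pt "0 0 0 0.18 0 0 0" --pt "0 0 0 0.24 0 0 0"

```text
time: 6.08
position: [0.5427, -0.2196, 0.1396]
tool_rot: [0.48, -3.104, 0.001]
ft_force: [0.3, -0.0, -2.4]
grip_width: 0.201
grip_force: 40.0
```

Call:
jog_arm --pt "0 0.01 0.08 0 0 0 -0.1" --pt "0 0.02 0.16 0 0 0 -0.2" --pt "0 0.03 0.24 0 0 0 -0.3" --pt "0 0.04 0.32 0 0 0 -0.4" --pt "0 0.05 0.4 0 0 0 -0.5"

```text
time: 6.5
position: [0.5683, -0.0178, 0.1388]
tool_rot: [-0.066, 3.14, -0.001]
ft_force: [0.4, 0.5, -2.0]
grip_width: 0.203
grip_force: 40.0
```

Call:
jog_arm --pt "0 0.01 0.08 0 0 0 -0.1" --pt "0 0.02 0.16 0 0 0 -0.2" --pt "0 0.03 0.24 0 0 0 -0.3" --pt "0 0.04 0.32 0 0 0 -0.3" --pt "0 0.05 0.4 0 0 0 -0.3"

```text
time: 6.92
position: [0.5936, 0.1824, 0.1386]
tool_rot: [0.176, 3.136, -0.001]
ft_force: [0.5, -0.4, -1.7]
grip_width: 0.205
grip_force: 40.0
```

Call:
jog_arm --pt "0 0 0.01 0 0 0 0" --pt "0 0 0.01 0 0 0 0" --pt "0 0 0.01 0 0 0 0" --pt "0 0 0.01 0 0 0 0" --pt "0 0 0.01 0 0 0 0"

```text
time: 7.33
position: [0.5938, 0.1838, 0.1383]
tool_rot: [0.179, 3.136, -0.001]
ft_force: [0.1, -0.3, -2.6]
grip_width: 0.208
grip_force: 40.0
```

```bash
python3 - <<'E'
from h import *
s=ctrl.get_state();im=ctrl.get_image("wrist");im["s"]=s;np.save("w3.npy",im,allow_pickle=True)
R=cv2.Rodrigues(s["tool_rot"])[0]
print(s["time"],s["position"],np.degrees(np.arctan2(R[1,0],R[0,0])),R[:,2],s["joint_positions"],abs(s["qd"]).max(),s["ft_force"],s["grip_width"])
T=wristT(im,s);u,v=proj(im,[.596,.1935,.12],T).astype(int);print(u,v)
a=max(0,v-100);b=max(0,u-130);print("crop",b,a)
g=cv2.resize(cv2.cvtColor(im["frame"],cv2.COLOR_RGB2BGR)[a:a+200,b:b+260],None,fx=3,fy=3,interpolation=cv2.INTER_CUBIC)
cv2.imwrite("pics/w3c.png",cv2.convertScaleAbs(g,alpha=1.8))
E
```

```text
7.3333 [0.59375587 0.1837968  0.13828223] 173.45055480898355 [ 3.89796549e-04 -9.64919837e-04 -9.99999458e-01] [-0.54469325  0.31443019  0.24442778  1.6417761  -0.07942546  1.19515693
  1.17386279] 0.006222298932569015 [ 0.10845803 -0.31337848 -2.60506491] 0.20760241772881238
267 226
crop 137 126
```

View pics/w3c.png

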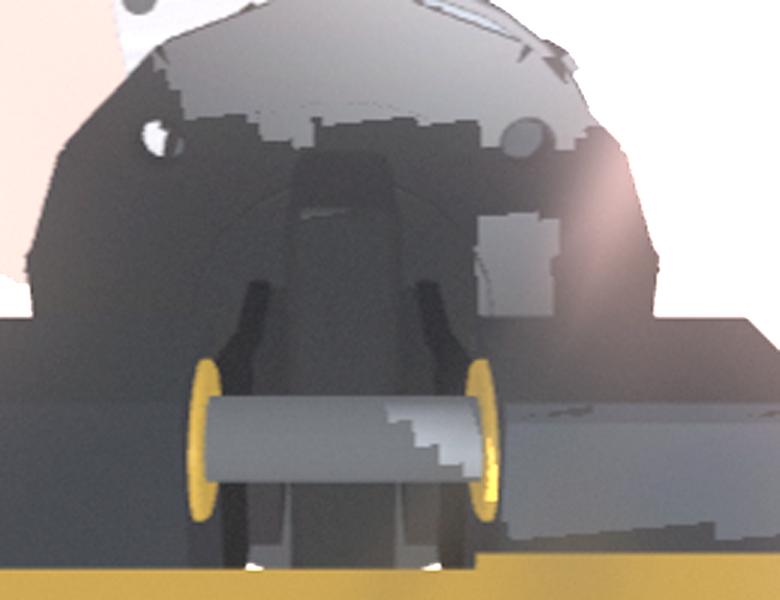

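The front holes of the held cover show at (161,139) and (527,139) in the crop, and the rib is seated between the pads.

```bash
python3 - <<'E'
from h import *
im=np.load("w3.npy",allow_pickle=True).item();s=im["s"];T=wristT(im,s)
R=cv2.Rodrigues(s["tool_rot"])[0]
for z in(.1203,.1283):
  P=[onz(im,(137+(u+.5)/3-.5,126+(v+.5)/3-.5),z,T) for u,v in((161,139),(527,139))]
  for p in P: print(z,p,"tool",(R.T@(p-s["position"])*1e3).round(1))
  d=P[1]-P[0];print(np.linalg.norm(d)*1e3,np.degrees(np.arctan2(d[1],d[0])))
E
```

```text
0.1203 [0.55543049 0.15109672 0.1203    ] tool [ 34.4 -36.8  18. ]
0.1203 [0.56367505 0.22376676 0.1203    ] tool [34.5 36.3 17.9]
73.13623021016105 83.52735139822546
0.1283 [0.5536977  0.15292753 0.1283    ] tool [ 36.3 -35.2  10. ]
0.1283 [0.56157565 0.22236614 0.1283    ] tool [36.4 34.7  9.9]
69.88406491682193 83.52735139822549
```

Call:
jog_arm --pt "0 0.004 0.019 0 0 0 -0.01" --pt "0 0.004 0.019 0 0 0 -0.01" --pt "0 0.004 0.019 -0.02 0 0 -0.01" --pt "0 0.004 0.019 -0.04 0 0 -0.01" --pt "0 0.004 0.019 -0.06 0 0 -0.01"

```text
time: 7.8
position: [0.5949, 0.1955, 0.1066]
tool_rot: [-0.183, -3.136, 0.001]
ft_force: [0.5, -0.3, -2.5]
grip_width: 0.205
grip_force: 40.0
```

Call:
jog_arm --pt "0 0 0 0 0 0 0" --pt "0 0 0 0 0 0 0" --pt "0 0 0 0 0 0 0" --pt "0 0 0 0 0 0 0" --pt "0 0 0 0 0 0 0"

```text
time: 8.22
position: [0.5958, 0.1959, 0.1087]
tool_rot: [0.183, 3.135, 0.001]
ft_force: [-0.0, -0.0, -2.1]
grip_width: 0.203
grip_force: 40.0
```

Call:
jog_arm --pt "0 0 -0.005 0 0 0 0" --pt "0 0 -0.005 0 0 0 0" --pt "0 0 -0.005 0 0 0 0" --pt "0 0 -0.005 0 0 0 0" --pt "0 0 -0.005 0 0 0 0"

```text
time: 8.63
position: [0.5953, 0.1934, 0.1082]
tool_rot: [0.182, 3.136, 0.0]
ft_force: [0.2, -0.0, -2.3]
grip_width: 0.2
grip_force: 40.0
```

```bash
python3 - <<'E'
from h import *
s=ctrl.get_state();im=ctrl.get_image("wrist");im["s"]=s;np.save("w4.npy",im,allow_pickle=True)
R=cv2.Rodrigues(s["tool_rot"])[0]
print(s["time"],s["position"],np.degrees(np.arctan2(R[1,0],R[0,0])),s["ft_force"])
T=wristT(im,s)
for sg in(-1,1):
    c=s["position"]+R@np.array([.0354,sg*.0354,.014]);print(proj(im,c,T))
g=cv2.resize(cv2.cvtColor(im["frame"],cv2.COLOR_RGB2BGR)[110:210,137:337],None,fx=4,fy=4,interpolation=cv2.INTER_CUBIC)
cv2.imwrite("pics/w4c.png",cv2.convertScaleAbs(g,alpha=2))
E
```

```text
8.6333 [0.59532233 0.19339665 0.10815602] 173.33981328058428 [ 0.20518033 -0.03391434 -2.26745437]
[191.41069916 171.86163409]
[312.18264741 171.99341088]
```

View pics/w4c.png

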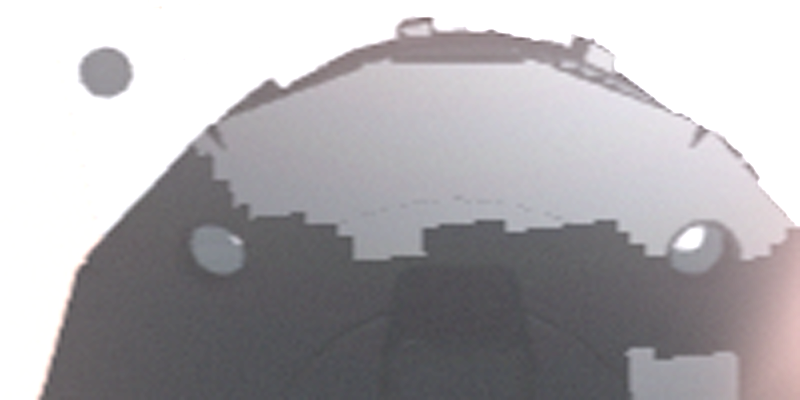

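In the crop both front holes, at (217,250) and (697,248), show grey ring and bright stud glints, so the alignment looks near. Now I'll lower it gently while watching the force.

Call:
jog_arm --pt "0 0.001 0 -0.005 0 0 0" --pt "0 0.001 0 -0.01 0 0 0" --pt "0 0.001 0 -0.014 0 0 0" --pt "0 0.001 0 -0.018 0 0 0" --pt "0 0.001 0 -0.018 0 0 0"

```text
time: 9.1
position: [0.5954, 0.1932, 0.0983]
tool_rot: [-0.182, -3.135, 0.001]
ft_force: [-0.4, 0.0, -2.3]
grip_width: 0.201
grip_force: 40.0
```

Call:
jog_arm --pt "0 0 0 -0.001 0 0 0" --pt "0 0 0 -0.002 0 0 0" --pt "0 0 0 -0.003 0 0 0" --pt "0 0 0 -0.004 0 0 0" --pt "0 0 0 -0.004 0 0 0"

```text
time: 9.52
position: [0.5958, 0.1933, 0.097]
tool_rot: [0.183, 3.136, 0.0]
ft_force: [-0.3, 0.6, -1.0]
grip_width: 0.202
grip_force: 40.0
```

Call:
jog_arm --pt "0 0 0 -0.001 0 0 0" --pt "0 0 0 -0.002 0 0 0" --pt "0 0 0 -0.003 0 0 0" --pt "0 0 0 -0.004 0 0 0" --pt "0 0 0 -0.004 0 0 0"

```text
time: 9.93
position: [0.5958, 0.1933, 0.095]
tool_rot: [-0.183, -3.136, -0.0]
ft_force: [0.2, -0.3, -2.9]
grip_width: 0.204
grip_force: 40.0
```

It is 3 mm below the tips with no contact, so the studs are in the holes. I'll continue gently.

Call:
jog_arm --pt "0 0 0 -0.001 0 0 0" --pt "0 0 0 -0.002 0 0 0" --pt "0 0 0 -0.003 0 0 0" --pt "0 0 0 -0.004 0 0 0" --pt "0 0 0 -0.005 0 0 0"

```text
time: 10.35
position: [0.5959, 0.1935, 0.0926]
tool_rot: [0.183, 3.136, 0.001]
ft_force: [-0.0, 0.6, -2.2]
grip_width: 0.205
grip_force: 40.0
```

Call:
jog_arm --pt "0 0 0 -0.001 0 0 0" --pt "0 0 0 -0.002 0 0 0" --pt "0 0 0 -0.003 0 0 0" --pt "0 0 0 -0.004 0 0 0" --pt "0 0 0 -0.005 0 0 0"

```text
time: 10.77
position: [0.596, 0.1935, 0.0901]
tool_rot: [0.182, 3.136, 0.001]
ft_force: [0.4, 1.7, -2.4]
grip_width: 0.206
grip_force: 40.0
```

Call:
jog_arm --pt "0 0 0 -0.001 0 0 0" --pt "0 0 0 -0.002 0 0 0" --pt "0 0 0 -0.003 0 0 0" --pt "0 0 0 -0.004 0 0 0" --pt "0 0 0 -0.005 0 0 0"

```text
time: 11.18
position: [0.596, 0.1935, 0.0877]
tool_rot: [0.182, 3.136, 0.001]
ft_force: [0.9, 0.2, -1.3]
grip_width: 0.201
grip_force: 40.0
```

Cover height is now about 0.070, with no resistance. There are 12 mm left to go.

Call:
jog_arm --pt "0 0 0 -0.002 0 0 0" --pt "0 0 0 -0.004 0 0 0" --pt "0 0 0 -0.006 0 0 0" --pt "0 0 0 -0.008 0 0 0" --pt "0 0 0 -0.008 0 0 0"

```text
time: 11.6
position: [0.5959, 0.1935, 0.0834]
tool_rot: [0.183, 3.136, 0.001]
ft_force: [1.4, 2.3, -2.1]
grip_width: 0.207
grip_force: 40.0
```

Call:
jog_arm --pt "0 0 0 -0.002 0 0 0" --pt "0 0 0 -0.004 0 0 0" --pt "0 0 0 -0.006 0 0 0" --pt "0 0 0 -0.008 0 0 0" --pt "0 0 0 -0.008 0 0 0"

```text
time: 12.02
position: [0.5959, 0.1935, 0.0794]
tool_rot: [0.182, 3.136, 0.0]
ft_force: [2.5, 1.0, -2.0]
grip_width: 0.203
grip_force: 40.0
```

Call:
jog_arm --pt "0 0 0 -0.001 0 0 0" --pt "0 0 0 -0.002 0 0 0" --pt "0 0 0 -0.003 0 0 0" --pt "0 0 0 -0.004 0 0 0" --pt "0 0 0 -0.004 0 0 0"

```text
time: 12.43
position: [0.5959, 0.1935, 0.0776]
tool_rot: [0.182, 3.136, 0.0]
ft_force: [1.7, 2.0, -1.6]
grip_width: 0.203
grip_force: 40.0
```

Call:
jog_arm --pt "0 0 0 -0.001 0 0 0" --pt "0 0 0 -0.002 0 0 0" --pt "0 0 0 -0.002 0 0 0" --pt "0 0 0 -0.002 0 0 0" --pt "0 0 0 -0.002 0 0 0"

```text
time: 12.85
position: [0.5959, 0.1935, 0.0766]
tool_rot: [0.182, 3.136, 0.0]
ft_force: [1.9, 2.9, -1.2]
grip_width: 0.204
grip_force: 40.0
```

Call:
jog_arm --pt "0 0 0 -0.001 0 0 0" --pt "0 0 0 -0.002 0 0 0" --pt "0 0 0 -0.002 0 0 0" --pt "0 0 0 -0.002 0 0 0" --pt "0 0 0 -0.002 0 0 0"

```text
time: 13.27
position: [0.596, 0.1935, 0.076]
tool_rot: [0.182, 3.136, 0.001]
ft_force: [0.5, 2.7, 2.4]
grip_width: 0.205
grip_force: 40.0
```

Contact, with fz rising as expected at TCP z 0.076. I'll press a touch more to confirm.

Call:
jog_arm --pt "0 0 0 -0.001 0 0 0" --pt "0 0 0 -0.002 0 0 0" --pt "0 0 0 -0.002 0 0 0" --pt "0 0 0 -0.002 0 0 0" --pt "0 0 0 -0.002 0 0 0"

```text
time: 13.68
position: [0.596, 0.1935, 0.076]
tool_rot: [0.182, 3.136, 0.001]
ft_force: [-1.5, 2.2, 8.5]
grip_width: 0.205
grip_force: 40.0
```

Call:
jog_arm --pt "0 0 0 0.001 0 0 0" --pt "0 0 0 0.002 0 0 0" --pt "0.6 0 0 0.002 0 0 0" --pt "0.6 0 0 0.002 0 0 0" --pt "0.6 0 0 0.002 0 0 0"

```text
time: 14.1
position: [0.5951, 0.192, 0.0746]
tool_rot: [-0.183, -3.135, 0.003]
ft_force: [-0.9, -0.1, -0.4]
grip_width: 0.347
grip_force: 0.0
```

Call:
jog_arm --pt "0.6 0 0 0 0 0 0" --pt "0.6 0 0 0 0 0 0" --pt "0.6 0 0 0 0 0 0" --pt "0.6 0 0 0 0 0 0" --pt "0.6 0 0 0 0 0 0"

```text
time: 14.52
position: [0.5958, 0.1932, 0.0755]
tool_rot: [-0.183, -3.136, 0.0]
ft_force: [-0.9, 1.0, -0.3]
grip_width: 0.591
grip_force: 0.0
```

Call:
jog_arm --pt "0.6 0 0 0.02 0 0 0" --pt "0.6 0 0 0.06 0 0 0" --pt "0.6 0 0 0.12 0 0 0" --pt "0.6 0 0 0.18 0 0 0" --pt "0.6 0 0 0.24 0 0 0"

```text
time: 14.93
position: [0.5957, 0.1932, 0.1977]
tool_rot: [0.183, 3.136, 0.0]
ft_force: [0.8, 1.2, -0.4]
grip_width: 0.604
grip_force: 0.0
```

Call:
jog_arm --pt "0.6 0 0 0 0 0 0" --pt "0.6 0 0 0 0 0 0" --pt "0.6 0 0 0 0 0 0" --pt "0.6 0 0 0 0 0 0" --pt "0.6 0 0 0 0 0 0"

```text
time: 15.35
position: [0.595, 0.1931, 0.1942]
tool_rot: [-0.182, -3.134, 0.002]
ft_force: [-1.0, -0.4, 0.4]
grip_width: 0.599
grip_force: 0.0
```

```bash
python3 - <<'E'
from h import *
im=ctrl.get_image("wrist");save(im,"pics/end.png");s=ctrl.get_state();print(s["time"],s["position"],s["ft_force"])
E
```

```text
15.4 [0.59510862 0.19313081 0.19423191] [-0.19274168  0.82631052 -0.48899748]
```

View pics/end.png

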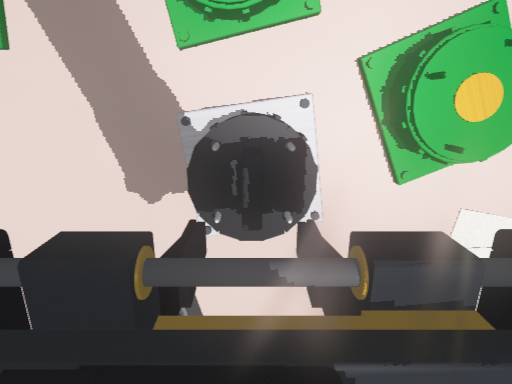

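The picture shows the cover flat on the housing at (252,177), with all four studs through it at (216,147), (291,147), (218,217) and (289,217). The gripper is clear.

```bash
python3 -c "
from bench import ctrl
print(ctrl.close_job())"
```

```text
the job is handed in; nothing more can be done
None
```

The cover is home on the housing with all four studs through its holes, and it is released with the gripper clear; I handed the job in at about 15 s, and it returned no verdict.

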